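# Take the flat battery off the cordless screwdriver and dock it in the free charger

## Task

The battery pack on top of the cordless screwdriver is flat: squeeze in both of its side release buttons, keep them squeezed and draw the pack straight up off the handle without dragging the screwdriver up out of its stand's clamp. Then push the pack stem-down into the empty charger, feeling it snap past the contact springs until its shoulder is fully home on the charger's mouth, without forcing it, and let go. Leave the other charger with its pack and everything else on the bench alone.

Things in the scene. Friction and masses are not known exactly. Their poses are not given: they have to be found in the camera images.
- pack_grip (a point): Grip centre of the flat battery pack, on its axis, level with the middle of its two release buttons; z up. Black cap 45 mm (x) by 46 (y) by 40 high, plugged into the top of the screwdriver; this point is 24 mm above the cap's underside, 16 below its top. Grip across y, pads over the buttons: 56 mm over both at rest, 46 mm pressed flush. Mass 0.12 to 0.2 kg.
- pack_shoulder (a point): Same pack and axes: centre of the cap's underside (shoulder), 24 mm below pack_grip; it rests on the screwdriver's mouth, later on the charger's. The stem below it is 34 mm long, at most 30 mm (x) by 26 (y), the last 6 mm tapering to 18 by 18. It fits a well either way round (half a turn about z).
- button_a (a joint): Travel (m) of the release button on the pack's +y face: a grey pad 20 mm wide, 22 high, centred on the face 13 to 35 mm above the shoulder, 5 mm proud. 0 at rest, 0.005 flush. Spring 8 N to start, 20 N flush: too light a squeeze leaves it latched. Its lug lets go from about 0.0035; let out early it catches again, until the pack has risen 8 mm.
- button_b (a joint): The same for the release button on the pack's -y face. Both must be held in at once.
- driver_mouth (a point): Centre of the top rim of the screwdriver, the socket of the pack, 190 mm above the work surface; z up. Grey inline handle 48 mm (x) by 40 (y), nose-down in a round bench stand 116 mm across whose clamp and post stay below 0.10 m. With both buttons held in the stem slides out freely, with 0.8 mm of play a side; it is clear after 34 mm.
- driver (a joint): How far (m) the screwdriver has been dragged up in the stand's friction clamp: 0 at the start. The clamp slips at about 30 N, so pulling on a pack that is still latched drags the whole screwdriver up; keep it below 0.004.
- bay_mouth (a point): Centre of the mouth of the EMPTY charger's well, z up, 76 mm above the work surface. Grey desk unit 92 mm (x) by 84 (y) with a raised throat 48 (x) by 40 (y), 14 high, round the well: 31.6 mm (x) by 27.6 (y), 36 deep, 0.8 mm play a side. In the last 6 mm contact springs resist: 13 to 22 N of push snaps the stem past them and the shoulder drops onto the mouth.
- bay (a joint): How far (m) that charger has sunk into its soft foam pad: 0 unloaded, about 0.55 mm per newton beyond 2 N (6 to 11 mm at the snap), 0.020 is its hard bottom; it springs back. So lowering the pack only to the height measured at rest leaves it several mm proud: push until the force says it is home (26 N always is). Never squash the pad by more than 0.017 (about 32 N).
- charger2: The OTHER charger, which already holds a charged pack of the same kind: leave it alone. Origin at the centre of its underside; its footprint is 112 by 104 mm and it stands 116 mm high with its pack.
- pack2_top (a point): Centre of the top of the charged pack in the other charger, 116 mm above the work surface.
- puck1: Bystander: black round charging-puck housing, 90 mm across, 12 mm high; origin at the centre of its underside.
- puck2: Bystander: another such puck housing.
- coil1: Bystander: white disc with a copper coil, 48 mm across, 4 mm thick; origin at the centre of its underside.
- coil2: Bystander: another such coil disc.
- tweezers: Bystander: steel tweezers lying flat, 122 mm long along x, 13 mm wide, 5 mm high; origin near the middle of the underside.
- bottle: Bystander: white bottle, 52 mm across, 120 mm high; origin at the centre of its underside.
- handdriver: Bystander: small screwdriver lying flat, 160 mm long along its x, about 30 mm high at the handle.
Not all that is in view belongs to the job. What is shaped like the part that bears pack_grip but orange or red is not meant.

How it is judged (in metres and radians):
On the way, in this order (a step that is already met when the one before it is completed fails the run):
1. both release buttons are squeezed in (3.5 mm or more of their 5 mm) while the pack is still seated on the screwdriver (value of joint each of button_a, button_b above 0.0035 m and z of pack_shoulder in the frame of driver_mouth below 0.004 m), for 0.1 s.
2. the pack's stem is drawn clear above the screwdriver's mouth (shoulder 36 mm or more above it) (z of pack_shoulder in the frame of driver_mouth above 0.036 m), for 0.1 s.
At the end, for the whole second after the job is handed in: The pack stands released and at rest in the empty charger, its shoulder within 1.8 mm of the charger's mouth, within 3 mm of its centre, upright within 0.05 rad and square to it within 0.1 rad; the screwdriver still sits in its clamp, raised by less than 4 mm (z of pack_shoulder in the frame of bay_mouth between -0.003 and 0.0018 m and horizontal distance between pack_shoulder and bay_mouth below 0.003 m and angle between pack_shoulder's own z axis and vertical below 0.05 rad and angle between the y axis of pack_shoulder and the y axis of bay_mouth, either way round below 0.1 rad and value of joint driver below 0.004 m and linear speed of pack below 0.02 m/s); the robot touches nothing.
It fails at once if the screwdriver is dragged up 4 mm or more in its clamp (value of joint driver above 0.004 m).
It fails at once if the charger is forced: pressed more than 17 mm down into its foam pad (about 32 N) (value of joint bay above 0.017 m).
It fails at once if the charged pack in the other charger is moved more than 5 mm (distance of pack2_top from where it was at the start of the episode above 0.005 m).
It fails at once if something else lying on the bench is moved more than 15 mm (distance of any of puck1, puck2, coil1, coil2, tweezers, bottle, handdriver from where it was at the start of the episode above 0.015 m).
It also fails if it takes over 51 s, if anything falls off the work surface, if the arm or the gripper's body presses on something with over 40 N, if the wrist force passes 120 N, or if a joint passes its speed limit or range.

## Robot

A 6-joint arm with a two-finger parallel gripper is mounted at the origin on the work surface. World frame = base frame: x ahead of the robot, y to its left, z up, the work surface at z = 0. Lengths are in mm, angles in rad, forces in N, time in s.
With the tool pointing down it reaches from about 325 to 900 mm from the base axis. Payload 3.5 kg.
Tool frame: the origin (TCP) lies at the centre of the arm's flange, where the gripper is bolted on; the fingertips stand ctrl.tip_extent ahead of it and the grasp point (between the pads) lies 155 mm ahead of it (ctrl.tip_extent is the distance from the TCP to the fingertips, in mm); z points along the fingers, y is the line along which they close (so a half turn about z gives the same grasp; the last joint's range is limited). The gripper opens to 85 mm and grips with 20 to 120 N. Pads are 22 mm wide; open, the fingers measure 114 mm over their backs; the gripper's body (76 mm by 85 mm) begins 54 mm behind the grasp point. The pads swing forward as they close: fully open they stand 13 mm farther back than shut.
Start: joints at [1.213, 0.276, -0.026, 1.268, 0, 1.467], TCP at [157.539, 604.817, 404.713] pointing down, gripper open.
Joint ranges: [-3.12, 3.12], [-0.85, 1.88], [-1.08, 1.24], [-1.95, 2.15], [-1.57, 1.53], [-3.14, 3.14]. Speed limits (rad/s): [2.57, 2.57, 3.14, 3.14, 3.14, 3.14].

## Interface

Orientations are given as [roll, pitch, yaw] about the fixed x, y, z axes, in that order (R = Rz(yaw) Ry(pitch) Rx(roll)).
In Python, from cell import ctrl gives the robot as it stands.
- The arm moves only by the tool servo_tool, never from a script. Its argument "targets" is a list of rows, each a list of 3 entries, a list of its own where there are three numbers: the shift along the world's x, y, z in m, then the turn, a rotation vector about the world's x, y, z in degrees, then the closure, from -1 (fully open) to 1 (shut). In form: [[[x, y, z], [wx, wy, wz], gripper], ...]. A call has 1 to 20 rows; each row is the pose to reach, as a shift and turn from the pose commanded when the call began; what a row does not reach only later rows make up. A row lasts 1/10 s, in which the tool goes at most 50 mm and 8.59 degrees, less where a joint would pass 70% of its speed; a pose out of reach is approached as far as the arm can. A call with a gripper value outside its range is refused whole. The fingers move at their own pace and stop on an object; the grip force is fixed at half the most. Time passes only in rows, so rows that repeat a pose let the fingers close. It gives the time, the measured TCP pose, the force, the opening and the grip force at its end, in the units of the state.
- ctrl.read_state(): the state, without advancing time (a new reading comes with each control period).
- ctrl.capture(name): name is "scene" or "top"; returns a dict with "pixels" (400x640x3 uint8, red, green, blue), "intrinsics" (3x3 intrinsics, pixels), "dist_coeffs" ([k1, k2, p1, p2, k3] as OpenCV has them; the pictures are not rectified), "world_from_camera" (4x4, takes a point from camera to world coordinates). Camera axes: x right, y up, looking along -z (the intrinsics and any distortion apply to the point x, -y, -z); pixel columns grow to the right and rows downward; lengths in mm; the calibration is good to about 2 mm. A picture is of the moment at which its call begins. There is no depth.
- ctrl.finish_job(): hands the job in; it is judged then, once.
The state is a dict: "t": time; "q": joint angles; "qd": joint speeds; "joint_efforts": joint torques, N m; "eef_pos": TCP position; "tool_rot": TCP orientation; "force": force on the tool from outside, world axes, zero at the start; "moment": the same for the moment, N m; "opening": opening from 0.0 (shut) to 1.0 (fully open); "grip_force": force on a finger pad.
Only numpy, scipy, OpenCV 4.12 (cv2) and the standard library are available. Lean on these libraries where they do the work, as an engineer would, in place of code of your own. Each camera call takes 0.05 s, during which the arm holds its last target. There are 200 camera calls.

## Working session

There is one attempt and no reset: what is moved stays moved. The work goes in short steps, Python scripts to look and compute and a tool call to move; the robot and the scene stay as the last step left them, time stands still between calls to the robot, and variables do not carry over. Pictures are saved under pics/ and viewed, at most 10 in all, crops included, and the job is handed in when it is done.

Besides the shell and the picture viewer there is one more tool, called as name(argument=value, ...), one argument or row to a line, values as JSON. servo_tool: Moves the arm, as the interface text tells. Its arguments: {"type":"object","properties":{"targets":{"type":"array"}},"required":["targets"]}

```bash
mkdir -p pics; cat > h.py <<'E'
import numpy as np, cv2
from cell import ctrl
def snap(n,f):
    c=ctrl.capture(n); cv2.imwrite('pics/'+f,cv2.cvtColor(c['pixels'],cv2.COLOR_RGB2BGR))
    np.savez('pics/'+f+'.npz',**{k:np.array(v) for k,v in c.items()}); return c
def load(f): return dict(np.load('pics/'+f+'.npz'))
def ray(c,uv):
    p=cv2.undistortPoints(np.array([[uv]],float),c['intrinsics'],c['dist_coeffs'])[0,0]
    T=c['world_from_camera']; d=T[:3,:3]@[p[0],-p[1],-1]; return T[:3,3],d/np.linalg.norm(d)
def onz(c,uv,z):
    o,d=ray(c,uv); return o+d*(z-o[2])/d[2]
def proj(c,P):
    T=c['world_from_camera']; q=T[:3,:3].T@(np.array(P,float)-T[:3,3]); q=q*[1,-1,-1]
    return cv2.projectPoints(q[None],np.zeros(3),np.zeros(3),c['intrinsics'],c['dist_coeffs'])[0].ravel()
E
python3 - <<'E'
from h import *
for n in('scene','top'):
    c=snap(n,n+'0.png'); print(n,c['world_from_camera'].round(2).tolist(),c['intrinsics'].tolist(),c['dist_coeffs'])
s=ctrl.read_state(); print(s, ctrl.tip_extent)
E
```

```text
scene [[0.55, -0.72, 0.43, 1010.86], [0.84, 0.47, -0.28, -412.76], [-0.0, 0.51, 0.86, 1256.06], [0.0, 0.0, 0.0, 1.0]] [[520.8652886705979, 0.0, 317.543976172202], [0.0, 520.8652886705979, 193.98041713409532], [0.0, 0.0, 1.0]] [-0.0305424  0.         0.         0.         0.       ]
top [[0.01, 0.99, -0.12, 299.78], [-1.0, 0.01, 0.02, -33.44], [0.02, 0.12, 0.99, 1524.77], [0.0, 0.0, 0.0, 1.0]] [[508.2581842328224, 0.0, 324.78161673746183], [0.0, 508.2581842328224, 198.62113814407772], [0.0, 0.0, 1.0]] [0.01897271 0.         0.         0.         0.        ]
{'t': 0.1, 'q': array([ 1.21259941e+00,  2.77098557e-01, -2.76964566e-02,  1.26798853e+00,
       -1.77684821e-05,  1.46741089e+00]), 'qd': array([-1.82203677e-03, -3.59276164e-04,  4.18938992e-03, -5.94372250e-04,
        3.05794982e-04, -1.87766994e-05]), 'joint_efforts': array([ 5.73008947e-04, -4.46706569e+01,  2.96128964e+01,  8.44890688e-03,
       -1.26291516e-04, -2.00288511e-06]), 'eef_pos': array([157.42484651, 604.5049688 , 403.66758922]), 'tool_rot': array([-3.13961422e+00, -1.87409382e-04,  2.88678101e+00]), 'force': array([ 0.3795684 ,  0.39611419, -0.18781106]), 'moment': array([ 0.06958385, -0.00556303, -0.0065313 ]), 'grip_force': 0.0, 'opening': 1.0001117626730307} 173.4
```

View pics/scene0.png

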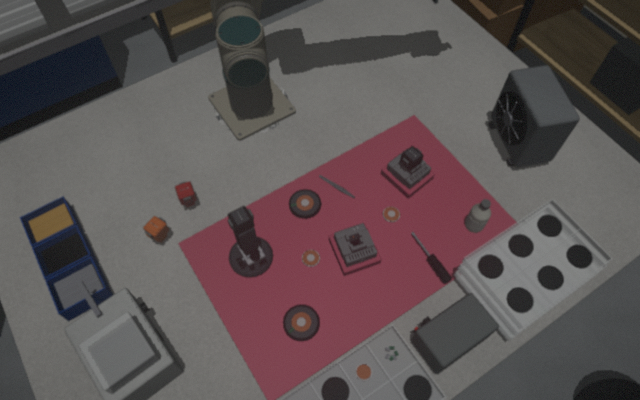

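View pics/top0.png

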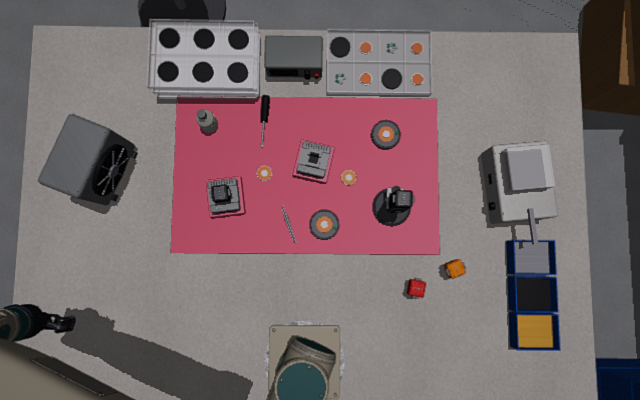

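The candidates are:
- **Black pack on the screwdriver:** top (400,199), scene (240,215).
- **Black pack in the other charger:** top (221,195), scene (411,158).
- **Red and orange caps:** top (416,288) and (455,268).

The first one fits, because it is black and sits on the handle in the round stand. The empty charger is at top (313,160), scene (355,243). I'll confirm this in one enlarged composite.

```bash
python3 - <<'E'
from h import *
out=np.zeros((600,800,3),np.uint8)
for i,(f,u,v) in enumerate([('top0.png',400,203),('top0.png',313,160),('scene0.png',245,235),('scene0.png',355,245)]):
    im=cv2.imread('pics/'+f); h,w=(30,40)
    cr=im[v-h:v+h,u-w:u+w]; cr=cv2.resize(cr,(400,300),interpolation=cv2.INTER_CUBIC)
    cr=np.clip(cr*1.6,0,255).astype(np.uint8)
    for k in range(0,80,10):
        cv2.putText(cr,str(u-w+k),(k*5,8),0,.3,(0,255,255)); cv2.line(cr,(k*5,8),(k*5,12),(0,255,255))
    for k in range(0,60,10): cv2.putText(cr,str(v-h+k),(0,k*5+4),0,.3,(0,255,0))
    out[(i//2)*300:(i//2)*300+300,(i%2)*400:(i%2)*400+400]=cr
cv2.imwrite('pics/comp.png',out)
E
```

```text
(no output)
```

View pics/comp.png

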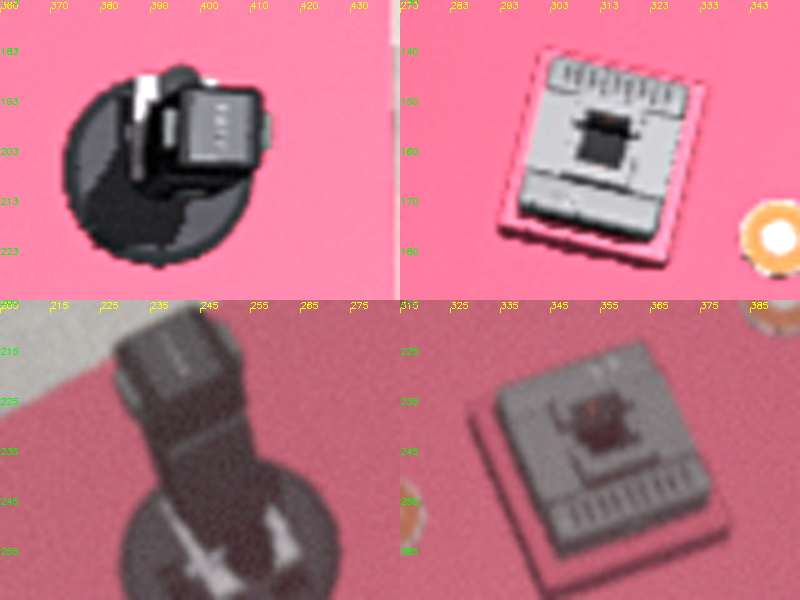

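The crop confirms it. The flat pack's cap is black with grey buttons on its left and right faces, and its top face runs from about (396,191) to (412,206) in the top view. The empty charger has an open dark well at about (314,158), and its plate corners are near (303,141), (331,146), (325,178) and (297,172). Now I'll measure both.

```bash
python3 - <<'E'
from h import *
t=load('top0.png');s=load('scene0.png')
def tri(a,b):
    o1,d1=ray(t,a);o2,d2=ray(s,b);A=np.stack([d1,-d2],1);k=np.linalg.lstsq(A,o2-o1,rcond=None)[0]
    p,q=o1+k[0]*d1,o2+k[1]*d2; return (p+q)/2,np.linalg.norm(p-q)
def quad(c,box,test,z,nm):
    u0,v0,u1,v1=box; im=cv2.resize(c['pixels'][v0:v1,u0:u1],None,fx=4,fy=4,interpolation=cv2.INTER_CUBIC)
    m=test(cv2.cvtColor(im,cv2.COLOR_RGB2HSV).astype(int),im.astype(int)).astype(np.uint8)
    m=cv2.morphologyEx(m,cv2.MORPH_OPEN,np.ones((5,5)))
    cs=cv2.findContours(m,0,2)[0]; ct=max(cs,key=cv2.contourArea)
    r=cv2.minAreaRect(ct); b=(cv2.boxPoints(r)+.5)/4-.5+[u0,v0]
    P=np.array([onz(c,p,z) for p in b]); e=[P[1]-P[0],P[2]-P[1]]
    print(nm,b.round(1).tolist(),'ctr',P.mean(0).round(1),'sides',[(np.linalg.norm(x).round(1),np.degrees(np.arctan2(x[1],x[0])).round(1)) for x in e])
    return b.mean(0)
grey=lambda h,i:(h[...,1]<70)&(h[...,2]>50)
for z in (62,40): quad(t,(285,132,342,190),grey,z,'charger top')
quad(s,(325,218,385,275),grey,62,'charger scene')
foam=lambda h,i:(h[...,2]>25)
print('well dark')
quad(t,(305,148,323,166),lambda h,i:h[...,2]<75,76,'well')
quad(t,(388,182,420,212),lambda h,i:(h[...,1]<70)&(h[...,2]>75),230,'cap+btn')
# manual corners of cap top face
for nm,L in (('top',[(395.6,191.4),(411.6,190.6),(411.6,206),(396.4,206.6)]),):
    P=np.array([onz(t,p,230) for p in L]);print(nm,P.round(1).tolist(),P.mean(0))
L=[(223.5,218.5),(238.5,211.5),(246.5,222.3),(228.5,230.3)] 
# stand circles
for c,uv in((t,(391.8,206)),(s,(246,257))): print('stand',onz(c,uv,12).round(1))
c=s
print([proj(s,onz(t,(404,198.6),230)).round(1)],proj(s,onz(t,(404,198.6),190)).round(1))
g=t['pixels'][186:212:1,388:418].max(2); print(g)
E
```

```text
charger top [[295.5, 170.3], [302.8, 140.2], [331.0, 147.0], [323.8, 177.1]] ctr [588.2 -22.1  62. ] sides [(np.float64(91.8), np.float64(-12.6)), (np.float64(85.2), np.float64(-103.2))]
charger top [[295.5, 170.3], [302.8, 140.2], [331.0, 147.0], [323.8, 177.1]] ctr [592.6 -21.9  40. ] sides [(np.float64(93.2), np.float64(-12.6)), (np.float64(86.5), np.float64(-103.2))]
charger scene [[332.6, 233.1], [364.4, 220.4], [378.0, 254.3], [346.2, 267.0]] ctr [590.8 -25.8  62. ] sides [(np.float64(90.5), np.float64(80.7)), (np.float64(100.2), np.float64(-16.0))]
well dark
well [[306.5, 161.2], [308.8, 151.0], [319.7, 153.5], [317.5, 163.6]] ctr [589.2 -21.7  76. ] sides [(np.float64(30.6), np.float64(-11.8)), (np.float64(32.6), np.float64(-102.2))]
cap+btn [[397.6, 191.1], [409.1, 191.1], [409.1, 204.6], [397.6, 204.6]] ctr [ 454.6 -255.8  230. ] sides [(np.float64(29.7), np.float64(-89.6)), (np.float64(35.0), np.float64(179.2))]
top [[471.2, -236.0, 230.0], [473.6, -277.3, 230.0], [433.7, -276.7, 230.0], [431.9, -237.6, 230.0]] [ 452.58825813 -256.91957746  230.        ]
stand [ 455.8 -258
[... 2628 characters left out ...]
 13  17  17  17  15  16
   15  18  24  22  24  67 153 182 182 180 179 180]
 [ 47  11   1   5  11  12   6   5   3   4   3   2   1   3   1   2   5   4
    6   5   5   8  56 151 183 184 181 180 179 179]
 [ 39  11   8  13  17  23  26  21  21  23  24  22  21  16  16  16  16  13
   11   6  16  23  72 161 185 181 181 179 180 180]
 [ 15   9  14  17  17  17  19  20  17  15  18  14  19  21  21  20  18  17
   19  27  46  43  90 165 183 181 180 179 179 179]
 [  9  13  17  16  16  15   5   6   8   9   7  10  11   9   5   7  12  21
   37  57  51  44 118 172 182 181 180 180 179 180]
 [ 13  16  16  11   9   6  12  20  31  38  40  41  33  16   8  17  37  58
   68  64  47  42 124 172 182 180 180 179 180 180]]
```

servo_tool(
  targets=[
    [[0.2425,-0.305,0.04],[0,0,13.6],-1],
    [[0.2425,-0.305,0.04],[0,0,13.6],-1],
    [[0.2425,-0.305,0.04],[0,0,13.6],-1],
    [[0.2425,-0.305,0.04],[0,0,13.6],-1],
    [[0.2425,-0.305,0.04],[0,0,13.6],-1],
    [[0.2425,-0.305,0.04],[0,0,13.6],-1],
    [[0.2425,-0.305,0.04],[0,0,13.6],-1],
    [[0.2425,-0.305,0.04],[0,0,13.6],-1],
    [[0.2965,-0.862,0.04],[0,0,13.6],-1],
    [[0.2965,-0.862,0.04],[0,0,13.6],-1],
    [[0.2965,-0.862,0.04],[0,0,13.6],-1],
    [[0.2965,-0.862,0.04],[0,0,13.6],-1],
    [[0.2965,-0.862,0.04],[0,0,13.6],-1],
    [[0.2965,-0.862,0.04],[0,0,13.6],-1],
    [[0.2965,-0.862,0.04],[0,0,13.6],-1],
    [[0.2965,-0.862,0.04],[0,0,13.6],-1],
    [[0.2965,-0.862,0.04],[0,0,13.6],-1],
    [[0.2965,-0.862,0.04],[0,0,13.6],-1],
    [[0.2965,-0.862,0.04],[0,0,13.6],-1],
    [[0.2965,-0.862,0.04],[0,0,13.6],-1],
  ],
)

```text
t: 2.1
eef_pos: [454.2, -261.6, 444.0]
tool_rot: [-3.14, 0.0, 3.119]
force: [0.4, 0.4, 0.0]
opening: 0.999
grip_force: 0.0
```

servo_tool(
  targets=[
    [[0,0,0],[0,0,0],-1],
    [[0,0,0],[0,0,0],-1],
    [[0,0,0],[0,0,0],-1],
  ],
)

```text
t: 2.4
eef_pos: [453.8, -255.6, 444.6]
tool_rot: [3.141, -0.001, 3.126]
force: [-0.2, 0.1, -0.2]
opening: 1.002
grip_force: 0.0
```

```bash
python3 - <<'E'
from h import *
out=[]
t0=load('top0.png')
print('pack',onz(t0,(403.5,198.5),225),'well',onz(t0,(313.1,157.3),76))
for n,(u,v) in(('scene',(240,205)),('top',(402,195))):
    c=snap(n,n+'1.png'); im=cv2.imread('pics/'+n+'1.png'); h,w=60,40
    cr=cv2.resize(im[v-h:v+h,u-w:u+w],(400,600),interpolation=cv2.INTER_CUBIC); cr=np.clip(cr*1.6,0,255).astype(np.uint8)
    for k in range(0,80,10): cv2.putText(cr,str(u-w+k),(k*5,8),0,.3,(0,255,255))
    for k in range(0,120,10): cv2.putText(cr,str(v-h+k),(0,k*5+4),0,.3,(0,255,0))
    out.append(cr)
cv2.imwrite('pics/comp1.png',np.hstack(out)); print(ctrl.read_state())
E
```

```text
pack [ 453.52704842 -257.00922786  225.        ] well [589.30049568 -21.67180536  76.        ]
{'t': 2.5, 'q': array([-6.37002029e-01,  7.24012789e-02, -1.86709563e-01,  1.31183101e+00,
        1.66114274e-04, -6.21646574e-01]), 'qd': array([-0.00209934, -0.00071147,  0.00414118, -0.00101954, -0.00120266,
       -0.00138151]), 'joint_efforts': array([-2.05929251e-01, -3.36493814e+01,  2.98628175e+01, -3.11418327e-03,
       -6.33131029e-03,  1.62646651e-03]), 'eef_pos': array([ 453.98871556, -255.64371839,  444.82806293]), 'tool_rot': array([ 3.14137287e+00, -2.15591776e-05,  3.12623719e+00]), 'force': array([-0.73064732,  0.04803244,  0.26709128]), 'moment': array([-0.01248359,  0.00849483, -0.0032303 ]), 'grip_force': 0.0, 'opening': 0.9971391087262462}
```

View pics/comp1.png

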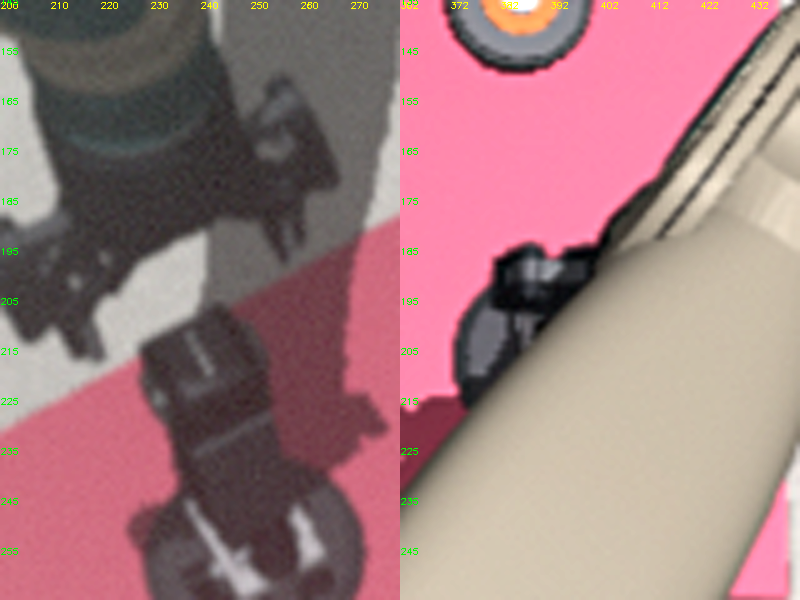

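The scene crop shows the open fingers straddling the pack: tips at about (218,216.6) and (257.6,196.6), cap centre at about (240,215). The arm hides the top view. I'll check the tip projection against the kinematics.

```bash
python3 - <<'E'
from h import *
s=load('scene1.png')
for y in(-42.5,42.5,-50,50):
  print(y,[proj(s,[454+y*.0155,-255.6+y,z]).round(1) for z in (271.4,284)])
print('mid',proj(s,[454,-255.6,271.4]),'cap',[proj(s,[453.5+a,-257+b,230]).round(1) for a,b in((20,20),(20,-20),(-20,20),(-20,-20))])
E
```

```text
-42.5 [array([220.6, 215.9]), array([219.7, 213.1])]
42.5 [array([255.4, 197.7]), array([254.8, 194.7])]
-50 [array([217.5, 217.6]), array([216.5, 214.8])]
50 [array([258.4, 196.1]), array([257.8, 193.1])]
mid [238.16100053 206.70472275] cap [array([252.1, 218.2]), array([236.4, 226.9]), array([243.4, 205.1]), array([227.8, 213.6])]
```

servo_tool(
  targets=[
    [[0,-0.0015,-0.03],[0,0,0],-1],
    [[0,-0.0015,-0.04],[0,0,0],-1],
    [[0,-0.0015,-0.04],[0,0,0],-1],
    [[0,-0.0015,-0.04],[0,0,0],-1],
  ],
)

```text
t: 2.9
eef_pos: [454.1, -258.2, 405.1]
tool_rot: [3.141, -0.0, 3.125]
force: [-0.5, -0.0, 0.9]
opening: 1.0
grip_force: 0.0
```

servo_tool(
  targets=[
    [[-0.0003,0.001,-0.015],[0,0,0],-1],
    [[-0.0003,0.001,-0.03],[0,0,0],-1],
    [[-0.0003,0.001,-0.034],[0,0,0],-1],
    [[-0.0003,0.001,-0.034],[0,0,0],-1],
    [[-0.0003,0.001,-0.034],[0,0,0],-1],
  ],
)

```text
t: 3.4
eef_pos: [454.1, -257.9, 371.8]
tool_rot: [-3.141, 0.001, 3.124]
force: [-0.3, -1.0, 0.5]
opening: 1.002
grip_force: 0.0
```

servo_tool(
  targets=[
    [[0,0,0],[0,0,0],-0.2],
    [[0,0,0],[0,0,0],0],
    [[0,0,0],[0,0,0],1],
    [[0,0,0],[0,0,0],1],
    [[0,0,0],[0,0,0],1],
    [[0,0,0],[0,0,0],1],
    [[0,0,0],[0,0,0],1],
    [[0,0,0],[0,0,0],1],
  ],
)

```text
t: 4.2
eef_pos: [454.0, -257.1, 373.0]
tool_rot: [3.14, 0.002, 3.125]
force: [-1.0, 5.3, 10.5]
opening: 0.53
grip_force: 62.6
```

```bash
python3 - <<'E'
from h import *
s=ctrl.read_state(); print(ctrl.tip_extent,{k:s[k] for k in('eef_pos','force','moment','opening','grip_force','tool_rot')})
E
```

```text
173.4 {'eef_pos': array([ 454.04253751, -257.12004529,  373.02068242]), 'force': array([-0.9612686 ,  5.30967591, 10.49792316]), 'moment': array([ 0.92691263,  0.33543559, -0.05424173]), 'opening': 0.5301321242137201, 'grip_force': 62.56115287542343, 'tool_rot': array([3.14042724e+00, 2.45881959e-03, 3.12454533e+00])}
```

servo_tool(
  targets=[
    [[0,0,0.001],[0,0,0],1],
    [[0,0,0.002],[0,0,0],1],
    [[0,0,0.003],[0,0,0],1],
    [[0,0,0.003],[0,0,0],1],
  ],
)

```text
t: 4.6
eef_pos: [453.7, -257.3, 373.2]
tool_rot: [3.14, -0.0, 3.124]
force: [2.0, 4.3, -0.6]
opening: 0.533
grip_force: 61.5
```

servo_tool(
  targets=[
    [[0,0,0.001],[0,0,0],1],
    [[0,0,0.002],[0,0,0],1],
    [[0,0,0.003],[0,0,0],1],
    [[0,0,0.003],[0,0,0],1],
  ],
)

```text
t: 5.0
eef_pos: [453.6, -257.3, 376.1]
tool_rot: [3.14, -0.001, 3.124]
force: [3.5, 4.1, -4.0]
opening: 0.527
grip_force: 61.8
```

Only 4 N of pull (weight plus friction), so the pack is unlatched. I'll draw it out.

servo_tool(
  targets=[
    [[0,0,0.003],[0,0,0],1],
    [[0,0,0.006],[0,0,0],1],
    [[0,0,0.009],[0,0,0],1],
    [[0,0,0.012],[0,0,0],1],
    [[0,0,0.016],[0,0,0],1],
    [[0,0,0.02],[0,0,0],1],
    [[0,0,0.024],[0,0,0],1],
    [[0,0,0.028],[0,0,0],1],
    [[0,0,0.032],[0,0,0],1],
    [[0,0,0.036],[0,0,0],1],
    [[0,0,0.04],[0,0,0],1],
    [[0,0,0.045],[0,0,0],1],
    [[0,0,0.05],[0,0,0],1],
    [[0,0,0.06],[0,0,0],1],
    [[0,0,0.07],[0,0,0],1],
    [[0,0,0.07],[0,0,0],1],
    [[0,0,0.07],[0,0,0],1],
    [[0,0,0.07],[0,0,0],1],
  ],
)

```text
t: 6.8
eef_pos: [453.6, -257.6, 446.4]
tool_rot: [3.141, -0.001, 3.124]
force: [0.1, -0.2, -1.6]
opening: 0.533
grip_force: 62.3
```

```bash
python3 - <<'E'
from h import *
s=ctrl.read_state(); print({k:s[k] for k in('eef_pos','force','moment','opening','tool_rot')})
c=snap('scene','scene2.png'); im=c['pixels'][150:270,190:290,::-1]
cv2.imwrite('pics/c2.png',np.clip(cv2.resize(im,(500,600),interpolation=cv2.INTER_CUBIC)*1.8,0,255).astype(np.uint8))
E
```

```text
{'eef_pos': array([ 453.64647424, -257.58401482,  446.38212277]), 'force': array([ 0.05205238, -0.22427472, -1.56361257]), 'moment': array([ 0.00076212, -0.01243654,  0.01467002]), 'opening': 0.5331331671917157, 'tool_rot': array([ 3.14124916e+00, -5.34803817e-04,  3.12417458e+00])}
```

View pics/c2.png

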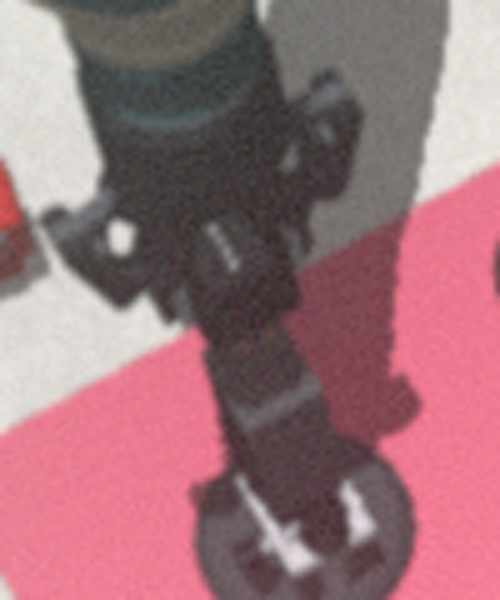

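The pack is free: its stem shows above the empty mouth at about (240,217). I'll carry it over the empty charger.

servo_tool(
  targets=[
    [[0.0225,0.039,0],[0,0,-2],1],
    [[0.0455,0.078,0],[0,0,-4],1],
    [[0.068,0.118,0],[0,0,-6],1],
    [[0.0905,0.157,0],[0,0,-8],1],
    [[0.113,0.196,0],[0,0,-10],1],
    [[0.1357,0.2354,0],[0,0,-11.7],1],
    [[0.1357,0.2354,0],[0,0,-11.7],1],
    [[0.1357,0.2354,-0.03],[0,0,-11.7],1],
    [[0.1357,0.2354,-0.06],[0,0,-11.7],1],
    [[0.1357,0.2354,-0.09],[0,0,-11.7],1],
    [[0.1357,0.2354,-0.115],[0,0,-11.7],1],
    [[0.1357,0.2354,-0.13],[0,0,-11.7],1],
    [[0.1357,0.2354,-0.13],[0,0,-11.7],1],
    [[0.1357,0.2354,-0.13],[0,0,-11.7],1],
    [[0.1357,0.2354,-0.13],[0,0,-11.7],1],
  ],
)

```text
t: 8.35
eef_pos: [590.0, -22.6, 318.0]
tool_rot: [3.142, 0.002, 2.92]
force: [-0.3, 0.2, -0.7]
opening: 0.53
grip_force: 62.5
```

```bash
python3 - <<'E'
from h import *
s=ctrl.read_state(); print({k:s[k] for k in('eef_pos','force','moment','opening','tool_rot')})
out=[]
for n,(u,v) in(('scene',(355,230)),('top',(313,160))):
    c=snap(n,n+'3.png'); im=c['pixels'][v-50:v+50,u-40:u+40,::-1]
    out.append(np.clip(cv2.resize(im,(400,500),interpolation=cv2.INTER_CUBIC)*1.8,0,255).astype(np.uint8))
cv2.imwrite('pics/c3.png',np.hstack(out))
E
```

```text
{'eef_pos': array([589.97874849, -22.64555055, 318.04045241]), 'force': array([-0.33560136,  0.21080089, -0.66443543]), 'moment': array([0.0241481 , 0.00229163, 0.01934365]), 'opening': 0.530032386654778, 'tool_rot': array([3.14155150e+00, 2.22172278e-03, 2.91970432e+00])}
```

View pics/c3.png

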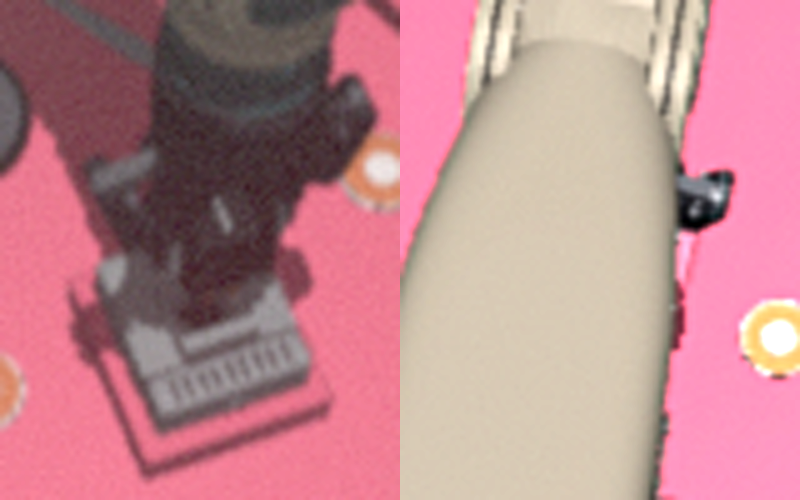

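Both the fingers and the pack are over the charger's well, with the throat directly beneath the stem. Yaw reads 77.3° as wanted. I'll lower gently and watch the force.

servo_tool(
  targets=[
    [[-0.0006,0.0004,-0.01],[0,0,0],1],
    [[-0.0006,0.0004,-0.02],[0,0,0],1],
    [[-0.0006,0.0004,-0.025],[0,0,0],1],
    [[-0.0006,0.0004,-0.027],[0,0,0],1],
    [[-0.0006,0.0004,-0.029],[0,0,0],1],
    [[-0.0006,0.0004,-0.029],[0,0,0],1],
  ],
)

```text
t: 9.05
eef_pos: [588.8, -21.9, 287.4]
tool_rot: [-3.142, -0.0, 2.92]
force: [0.4, 0.4, -0.8]
opening: 0.53
grip_force: 62.5
```

servo_tool(
  targets=[
    [[0,0,-0.001],[0,0,0],1],
    [[0,0,-0.002],[0,0,0],1],
    [[0,0,-0.003],[0,0,0],1],
    [[0,0,-0.003],[0,0,0],1],
  ],
)

```text
t: 9.45
eef_pos: [588.8, -21.9, 284.6]
tool_rot: [-3.142, -0.0, 2.92]
force: [0.2, -0.9, -1.5]
opening: 0.528
grip_force: 62.5
```

servo_tool(
  targets=[
    [[0,0,-0.0015],[0,0,0],1],
    [[0,0,-0.003],[0,0,0],1],
    [[0,0,-0.0045],[0,0,0],1],
    [[0,0,-0.006],[0,0,0],1],
    [[0,0,-0.006],[0,0,0],1],
  ],
)

```text
t: 9.95
eef_pos: [588.7, -21.8, 278.4]
tool_rot: [-3.142, -0.001, 2.92]
force: [-0.3, -0.2, -1.1]
opening: 0.527
grip_force: 62.5
```

```bash
python3 - <<'E'
from h import *
s=ctrl.read_state(); print({k:s[k] for k in('eef_pos','force','moment','opening','tool_rot')})
E
```

```text
{'eef_pos': array([588.68205693, -21.84321025, 278.36534126]), 'force': array([-0.28738822, -0.20545802, -1.13940833]), 'moment': array([ 0.04018429, -0.01881101, -0.04923096]), 'opening': 0.5273961480523568, 'tool_rot': array([-3.14153325e+00, -5.93191245e-04,  2.92001576e+00])}
```

servo_tool(
  targets=[
    [[0,0,-0.002],[0,0,0],1],
    [[0,0,-0.004],[0,0,0],1],
    [[0,0,-0.006],[0,0,0],1],
    [[0,0,-0.008],[0,0,0],1],
    [[0,0,-0.01],[0,0,0],1],
    [[0,0,-0.01],[0,0,0],1],
  ],
)

```text
t: 10.55
eef_pos: [588.6, -21.9, 268.3]
tool_rot: [-3.141, -0.001, 2.92]
force: [-0.2, 0.7, -1.3]
opening: 0.525
grip_force: 62.5
```

servo_tool(
  targets=[
    [[0,0,-0.0015],[0,0,0],1],
    [[0,0,-0.003],[0,0,0],1],
    [[0,0,-0.0045],[0,0,0],1],
    [[0,0,-0.006],[0,0,0],1],
    [[0,0,-0.006],[0,0,0],1],
  ],
)

```text
t: 11.05
eef_pos: [588.8, -21.8, 263.0]
tool_rot: [3.142, -0.0, 2.92]
force: [-2.0, 0.7, 3.5]
opening: 0.526
grip_force: 63.2
```

servo_tool(
  targets=[
    [[0,0,-0.001],[0,0,0],1],
    [[0,0,-0.002],[0,0,0],1],
    [[0,0,-0.003],[0,0,0],1],
    [[0,0,-0.004],[0,0,0],1],
    [[0,0,-0.004],[0,0,0],1],
  ],
)

```text
t: 11.55
eef_pos: [589.0, -21.9, 259.7]
tool_rot: [3.141, 0.001, 2.92]
force: [-3.4, 0.3, 7.8]
opening: 0.529
grip_force: 63.7
```

servo_tool(
  targets=[
    [[0,0,-0.001],[0,0,0],1],
    [[0,0,-0.002],[0,0,0],1],
    [[0,0,-0.002],[0,0,0],1],
  ],
)

```text
t: 11.85
eef_pos: [589.1, -21.9, 258.2]
tool_rot: [3.141, 0.001, 2.92]
force: [-3.1, 0.3, 10.3]
opening: 0.53
grip_force: 63.9
```

servo_tool(
  targets=[
    [[0,0,-0.001],[0,0,0],1],
    [[0,0,-0.002],[0,0,0],1],
    [[0,0,-0.002],[0,0,0],1],
  ],
)

```text
t: 12.15
eef_pos: [589.1, -21.9, 256.6]
tool_rot: [3.141, 0.001, 2.92]
force: [-3.1, 1.1, 11.9]
opening: 0.529
grip_force: 64.2
```

servo_tool(
  targets=[
    [[0,0,-0.001],[0,0,0],1],
    [[0,0,-0.002],[0,0,0],1],
    [[0,0,-0.002],[0,0,0],1],
  ],
)

```text
t: 12.45
eef_pos: [589.0, -21.8, 254.0]
tool_rot: [3.141, 0.001, 2.92]
force: [-4.5, 2.1, 10.1]
opening: 0.53
grip_force: 63.9
```

servo_tool(
  targets=[
    [[0,0,-0.001],[0,0,0],1],
    [[0,0,-0.002],[0,0,0],1],
    [[0,0,-0.002],[0,0,0],1],
  ],
)

```text
t: 12.75
eef_pos: [589.0, -21.7, 252.5]
tool_rot: [3.141, 0.001, 2.92]
force: [-6.3, 2.0, 12.8]
opening: 0.531
grip_force: 64.1
```

The force dipped and then rose again, which looks like the snap. I'll press a bit more to confirm it's home, easing the x side load.

servo_tool(
  targets=[
    [[-0.0004,0,-0.001],[0,0,0],1],
    [[-0.0004,0,-0.002],[0,0,0],1],
    [[-0.0004,0,-0.003],[0,0,0],1],
    [[-0.0004,0,-0.003],[0,0,0],1],
  ],
)

```text
t: 13.15
eef_pos: [588.9, -21.7, 250.3]
tool_rot: [3.141, 0.002, 2.92]
force: [-5.1, 2.1, 16.6]
opening: 0.531
grip_force: 64.7
```

servo_tool(
  targets=[
    [[0,0,-0.001],[0,0,0],1],
    [[0,0,-0.002],[0,0,0],1],
    [[0,0,-0.003],[0,0,0],1],
    [[0,0,-0.003],[0,0,0],1],
  ],
)

```text
t: 13.55
eef_pos: [588.9, -21.7, 248.1]
tool_rot: [3.141, 0.002, 2.92]
force: [-7.2, 2.3, 19.6]
opening: 0.531
grip_force: 65.1
```

servo_tool(
  targets=[
    [[0,0,-0.001],[0,0,0],1],
    [[0,0,-0.002],[0,0,0],1],
    [[0,0,-0.003],[0,0,0],1],
    [[0,0,-0.003],[0,0,0],1],
  ],
)

```text
t: 13.95
eef_pos: [588.9, -21.7, 245.8]
tool_rot: [3.141, 0.002, 2.92]
force: [-8.9, 2.6, 24.1]
opening: 0.53
grip_force: 65.6
```

servo_tool(
  targets=[
    [[0,0,-0.001],[0,0,0],1],
    [[0,0,-0.0012],[0,0,0],1],
    [[0,0,-0.0012],[0,0,0],1],
  ],
)

```text
t: 14.25
eef_pos: [588.9, -21.7, 244.9]
tool_rot: [3.141, 0.002, 2.92]
force: [-10.3, 2.6, 24.9]
opening: 0.527
grip_force: 65.8
```

servo_tool(
  targets=[
    [[0,0,0.003],[0,0,0],1],
    [[0,0,0.006],[0,0,0],1],
    [[0,0,0.009],[0,0,0],1],
    [[0,0,0.012],[0,0,0],1],
    [[0,0,0.015],[0,0,0],1],
    [[0,0,0.0165],[0,0,0],1],
    [[0,0,0.0165],[0,0,0],1],
  ],
)

```text
t: 14.95
eef_pos: [588.9, -21.8, 257.4]
tool_rot: [3.141, 0.001, 2.92]
force: [-0.8, 1.7, 4.1]
opening: 0.525
grip_force: 63.0
```

servo_tool(
  targets=[
    [[0,0,0],[0,0,0],-1],
    [[0,0,0],[0,0,0],-1],
    [[0,0,0],[0,0,0],-1],
    [[0,0,0],[0,0,0],-1],
    [[0,0,0],[0,0,0],-1],
    [[0,0,0],[0,0,0],-1],
    [[0,0,0],[0,0,0],-1],
    [[0,0,0],[0,0,0],-1],
  ],
)

```text
t: 15.75
eef_pos: [588.5, -21.9, 257.0]
tool_rot: [-3.142, 0.0, 2.92]
force: [0.3, -0.3, 0.1]
opening: 1.002
grip_force: 0.0
```

servo_tool(
  targets=[
    [[0,0,0.01],[0,0,0],-1],
    [[0,0,0.03],[0,0,0],-1],
    [[0,0,0.06],[0,0,0],-1],
    [[0,0,0.1],[0,0,0],-1],
    [[0,0,0.14],[0,0,0],-1],
    [[0,0,0.18],[0,0,0],-1],
    [[-0.05,-0.04,0.18],[0,0,0],-1],
    [[-0.1,-0.08,0.18],[0,0,0],-1],
    [[-0.14,-0.12,0.18],[0,0,0],-1],
    [[-0.18,-0.16,0.18],[0,0,0],-1],
    [[-0.18,-0.2,0.18],[0,0,0],-1],
    [[-0.18,-0.25,0.18],[0,0,0],-1],
    [[-0.18,-0.3,0.18],[0,0,0],-1],
    [[-0.18,-0.3,0.18],[0,0,0],-1],
  ],
)

```text
t: 17.15
eef_pos: [407.6, -325.4, 438.2]
tool_rot: [-3.139, 0.002, 2.916]
force: [0.5, 0.2, 0.2]
opening: 0.998
grip_force: 0.0
```

```bash
python3 - <<'E'
from h import *
s=ctrl.read_state(); print({k:s[k] for k in('eef_pos','force','opening')})
out=[]
for n,(u,v) in(('scene',(355,235)),('top',(313,160))):
    c=snap(n,n+'4.png'); im=c['pixels'][v-40:v+40,u-40:u+40,::-1]
    out.append(np.clip(cv2.resize(im,(400,400),interpolation=cv2.INTER_CUBIC)*1.8,0,255).astype(np.uint8))
    for a in (-20,20):
      for b in (-20,20):
        th=np.radians(-12.7); p=proj(c,[589+a*np.cos(th)-b*np.sin(th),-22+a*np.sin(th)+b*np.cos(th),116]); cv2.circle(out[-1],tuple(int(x) for x in ((p-[u-40,v-40]+.5)*5)),3,(0,255,0),1)
cv2.imwrite('pics/c4.png',np.hstack(out))
E
```

```text
{'eef_pos': array([ 407.64034799, -325.35353793,  438.2153838 ]), 'force': array([0.5477481 , 0.18501222, 0.20633333]), 'opening': 0.9984316169799954}
```

View pics/c4.png

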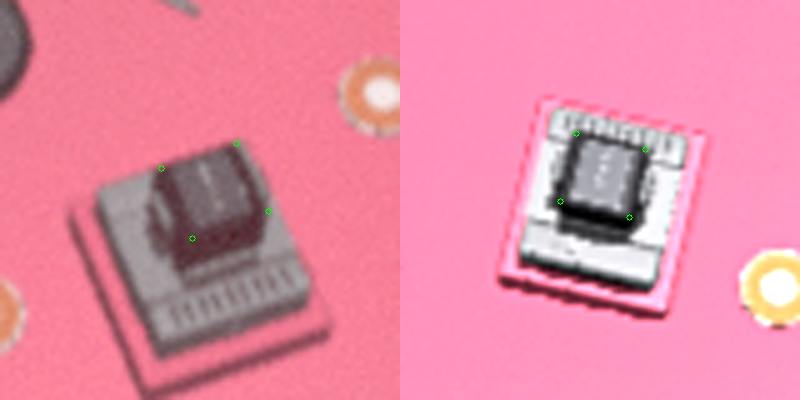

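The pack sits square in the charger. Its cap top matches the corners predicted for a height of 116 mm to about a pixel in both views, and the force readings fit a fully home shoulder. I'm handing in.

```bash
python3 -c "
from cell import ctrl
print(ctrl.finish_job())"
```

```text
the job is handed in; nothing more can be done
None
```

I drew the flat pack off the screwdriver, snapped it home in the empty charger (about 26 N of push), let go and handed the job in at about 17 s; no verdict came back.

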